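# Load the block mixer, close its bar and start it with the key

### The job

Move the aluminium sample block from the blue cradle into the nest of the white block mixer, lowering it all the way in rather than dropping it; cradle and nest leave different faces free, so stand it on the bench in between, let go and take it the other way. Then push the free end of the retaining bar across the block until it is fully home against its stop post, and only then turn the key clockwise from off through run to start, keep it at start for about a second, and let it spring back to run. Leave the other things on the bench where they are.

Things in the scene. Friction and masses are not known exactly. Their poses are not given: they have to be found in the camera images.
- block_center (a point): Loose aluminium block with six dark wells in its top, 38 (x) x 58 (y) x 56 (z) mm, 0.2 to 0.42 kg; the point is its centre; z up. It starts upright in the cradle. There only its 38 mm wide end faces (at +-y) are free to grip, across 58 mm; in the nest only its 58 mm wide faces (at +-x) are free, across 38 mm. Its top is flat: the wells are not holes for fingers.
- cradle: Fixed blue cradle, 62 (x) x 82 (y) mm; origin under its centre, z up. The block stands on its floor, 8 mm above the bench, block y along cradle y. Side walls at +-x (45 mm apart inside, 6 mm thick, 50 mm long) rise 65 mm above the bench, 1 mm over the block; at +-y low lips (64 mm apart inside, 5 mm thick, 15 mm above the bench), so the block must be lifted straight out.
- mixer: Fixed white block mixer; origin on the bench under the nest centre, z up. Base plate 124 mm in x (centred), from y = -200 to +113 mm, top 22 mm above the bench. Nest in the middle, bar post at +y, grey key box (80 x 64 mm, top 52 mm above the bench) at -y. A steel stop post for the bar (11 mm thick, to 100 mm above the bench) stands at x = -15.5, y = -57 mm, on the -x side of the closed bar.
- nest (a point): Centre of the nest floor, 30 mm above the bench; axes as the mixer's. The block belongs standing here, its y along this y (either way round), its centre 28 mm above this point. End plates at y = +-32.6 mm (inner faces; 7 mm thick, 44 mm wide in x) rise 54 mm above the floor; at +-x only low rubber lips (inner faces at x = +-22.2 mm, 5 mm thick, 5 mm high).
- bar_pin (a point): Axis of the pin of the retaining bar, at mid-height of the bar, 96 mm above the bench, at y = +75 mm from the nest centre; the post and its cap reach 114 mm above the bench; axes as the mixer's.
- bar_knob (a point): Centre of the black knob at the bar's free end (113 mm above the bench): 20 mm across, 18 mm tall, 150 mm from the pin. The bar is flat steel, 18 mm wide, 90 to 102 mm above the bench, ends 10 mm beyond the knob's centre and passes 4 mm over the seated block. When home, the knob is at x = 0, y = -75 mm from the nest centre. y of this point points along the bar towards the pin.
- bar (a joint): Angle of the retaining bar: 0 = home across the nest against the stop post; it starts 0.85 to 1.15 rad open, the free end swung away to the mixer's +x side (the rear); positive is anticlockwise from above. It closes clockwise from above, about 1 N at the knob, and stays where it is left.
- key_barrel (a joint): Lock barrel that carries the key: 0 = off (where it begins), 0.75 rad = run (hard stop), clockwise from above. It has friction (0.05 N m) and stays where it is left. Turning the key turns the barrel first.
- key_start (a joint): Further turn of the key beyond the barrel: 0 = at rest (held by a preloaded spring), 0.6 rad = start (hard stop), clockwise from above; the spring (0.07 rising to 0.14 N m) brings it back to 0 when released. Off to start is 1.35 rad in all.
- key_grip (a point): Centre of the key's upright flat black bow, on its vertical turning axis, 81 mm above the bench: 30 mm wide (its x), 9 mm thick (its y; grip across this), 30 mm tall (66 to 96 mm above the bench). It stands on the key box at x = -10, y = -165 mm from the nest centre. With the key off, the bow lies along the mixer's x.
- vial: Bystander: small brown glass calibrator vial with red cap, 22 mm across, 45 mm tall, standing behind the work; origin under its centre.
- bottle: Bystander: white rectangular reagent bottle with blue cap, 35 x 58 x 78 mm tall, standing behind the work; origin under its centre.
- roll: Bystander: roll of white labels, 58 mm across, 28 mm tall, lying at the front right of the bench; origin under its centre.
- pc_mouse: Bystander: black computer mouse, 100 x 58 x 32 mm, to the right of the cradle; origin under its centre.
Not all that is in view belongs to the job. What is shaped like the part that bears block_center but red is not meant.

How it is judged:
On the way, in this order (a step that is already met when the one before it is completed fails the run):
1. the block stands upright on the bench itself, let go (height (world z) of block_center below 0.033 m and angle between block_center's own z axis and vertical below 0.06 rad and contact force between block and the fingers below 0.1 N), for 0.1 s.
2. the block stands fully down in the nest, let go (horizontal distance between block_center and nest below 0.006 m and z of block_center in the frame of nest between 0.024 and 0.031 m and angle between block_center's own z axis and vertical below 0.06 rad and angle between the y axis of block_center and the y axis of nest, either way round below 0.12 rad and contact force between block and the fingers below 0.1 N), for 0.2 s.
3. the retaining bar is home against its stop over the seated block (horizontal distance between block_center and nest below 0.006 m and z of block_center in the frame of nest between 0.024 and 0.031 m and angle between block_center's own z axis and vertical below 0.06 rad and angle between the y axis of block_center and the y axis of nest, either way round below 0.12 rad and value of joint bar below 0.05 rad), for 0.2 s.
4. with the bar home, the key is held at start (all of step 3 and value of joint key_barrel above 0.65 rad and value of joint key_start above 0.48 rad), for 0.3 s.
At the end, for the whole second after the job is handed in: Block at rest, upright on the nest floor (within 6 mm of the nest centre sideways, centre 24-31 mm above the floor, 0.06 rad of upright, 0.12 rad of the nest's y); bar within 0.05 rad of home; barrel at run (over 0.65 rad); key sprung back (under 0.08 rad past run) (all of step 3 and value of joint key_barrel above 0.65 rad and value of joint key_start below 0.08 rad and linear speed of block below 0.02 m/s); the robot touches nothing.
It fails at once if the block is dropped into the nest (touched by nothing while more than 7 mm above its seat) (horizontal distance between block_center and nest below 0.03 m and z of block_center in the frame of nest above 0.035 m and contact force between block and anything else below 0.02 N).
It fails at once if the key is turned towards start (over 0.3 rad) with the bar not home (value of joint key_start above 0.3 rad and value of joint bar above 0.1 rad).
It fails at once if a bystander is moved more than 30 mm (distance of any of vial, bottle, roll, pc_mouse from where it was at the start of the episode above 0.03 m).
It also fails if it takes over 72 s, if anything falls off the work surface, if the arm or the gripper's body presses on something with over 40 N, if the wrist force passes 120 N, or if a joint passes its speed limit or range.

### The arm

A 6-joint arm with a two-finger parallel gripper is mounted at the origin on a cart in front of the work surface, level with it; the furniture and walls round the work are solid. World frame = base frame: x ahead of the robot, y to its left, z up, the work surface at z = 0. Lengths are in m, angles in rad, forces in N, time in s.
With the tool pointing down it reaches from about 0.35 to 0.775 m from the base axis. Payload 7.3 kg.
Tool frame: the origin (TCP) lies between the finger pads; the fingertips stand 25 mm ahead of it and the grasp point (between the pads) lies 6 mm ahead of it; y points along the fingers, z is the direction in which the jaws open and shut, and the axes are right-handed (so a half turn about y gives the same grasp; the last joint's range is limited). The gripper opens to 92 mm and grips with 3 to 60 N. Pads are 19 mm wide; open, the fingers measure 130 mm over their backs; the gripper's body (75 mm by 190 mm) begins 47 mm behind the grasp point.
Start: joints at [-1.294, 0.342, 1.524, -0, 1.275, -0.146], TCP at [0.215, -0.479, 0.252] pointing down, gripper open.
Joint ranges: [-2.53, 2.53], [-0.77, 2.02], [0.04, 2.7], [-1, 4.14], [0.28, 2.66], [-3.11, 3.11]. Speed limits (rad/s): [2.57, 2.57, 3.14, 3.14, 3.14, 3.14].

### API

Orientations are given as [roll, pitch, yaw] about the fixed x, y, z axes, in that order (R = Rz(yaw) Ry(pitch) Rx(roll)).
In Python, from cell import sensors, read_camera, hand_in gives the robot as it stands. The module is installed in compiled form; this text tells all that it offers.
- The arm moves only by the tool send_rows, never from a script. Its argument "motion" is a list that holds one entry, the list of rows, each a list of 4 numbers: the shift along the tool's x, y, z in m, then the turn about the tool's y in degrees. In form: [[[tx, ty, tz, twist], ...]]. A call has 1 to 8 rows; each row is the pose to reach, as a shift and turn from the pose measured when the call began, along the tool's axes at that moment; what a row does not reach only later rows make up. A row lasts 1/10 s, in which the tool goes at most 50 mm and 8.59 degrees, less where a joint would pass 70% of its speed; a pose out of reach is approached as far as the arm can. A call with a gripper value outside its range is refused whole. "gripper" is the opening, from 0 (shut) to 1 (fully open), set as the call begins (left out, the last holds). The fingers move at their own pace and stop on an object; "grip_force" is the grip in N (left out, the last holds). Time passes only in rows, so rows that repeat a pose let the fingers close. It gives the time, the measured TCP pose, the force and the opening at its end, in the units of the state.
- sensors.observe(): the state, without advancing time (a new reading comes with each control period).
- read_camera(name): name is "scene" or "top" or "wrist"; returns a dict with "frame" (480x640x3 uint8, red, green, blue), "fx", "fy", "cx", "cy" (pixels), "distortion" ([k1, k2, p1, p2, k3] as OpenCV has them; the pictures are not rectified), "extrinsics" (4x4, takes a point from world to camera coordinates). Camera axes: x right, y up, looking along -z (the intrinsics and any distortion apply to the point x, -y, -z); pixel columns grow to the right and rows downward; lengths in m; the calibration is good to about 2 mm. A picture is of the moment at which its call begins. There is no depth.
- hand_in(): hands the job in, once; it reports no verdict.
The state is a dict: "time": time; "qpos": joint angles; "qvel": joint speeds; "joint_efforts": joint torques, N m; "tool_pos": TCP position; "tool_rot": TCP orientation; "contact_force": force on the tool from outside, world axes, zero at the start; "torque": the same for the moment, N m; "opening": finger opening in m.
Only numpy, scipy, OpenCV 4.12 (cv2) and the standard library are available. Lean on these libraries where they do the work, as an engineer would, in place of code of your own. Each camera call takes 0.05 s, during which the arm holds its last target.

## Working session

There is one attempt and no reset: what is moved stays moved. The work goes in short steps, Python scripts to look and compute and a tool call to move; the robot and the scene stay as the last step left them, time stands still between calls to the robot, and variables do not carry over. Pictures are saved under pics/ and viewed, and the job is handed in when it is done.

Besides the shell and the picture viewer there is one more tool, called after "Call:" in YAML: its name, and indented under it one key for each argument. send_rows: Moves the arm, as the interface text tells. Its arguments: {"type":"object","properties":{"motion":{"type":"array"},"gripper":{"type":"number"},"grip_force":{"type":"number"}},"required":["motion"]}

```bash
mkdir -p pics; python3 - <<'E'
from cell import sensors, read_camera
import cv2,pickle
s=sensors.observe(); print(s)
for n in ["scene","top","wrist"]:
    r=read_camera(n); cv2.imwrite(f"pics/{n}0.png",r["frame"][:,:,::-1]); pickle.dump(r,open(f"{n}0.pkl","wb"))
    print(n,r["fx"],r["fy"],r["cx"],r["cy"],r["distortion"],r["extrinsics"])
E
```

```text
{'time': 0.0, 'qpos': array([-1.29401640e+00,  3.42732378e-01,  1.52501614e+00,  9.03252741e-06,
        1.27538128e+00, -1.46003380e-01]), 'qvel': array([ 0.00025318, -0.00046903,  0.00034748, -0.00093962,  0.00051692,
       -0.00079725]), 'joint_efforts': array([-1.46781302e-03, -4.31246245e+01, -2.44219333e+01,  7.17184972e-02,
        5.59122430e-02, -1.17765535e-04]), 'tool_pos': array([ 0.21532832, -0.47841134,  0.25104022]), 'tool_rot': array([-1.57231586e+00,  2.32177440e-04, -2.71881216e+00]), 'contact_force': array([ 0.0761566 ,  0.00343391, -0.69533833]), 'torque': array([-0.01519361, -0.01698989, -0.02106572]), 'opening': 0.09205938662543736}
scene 435.9530759994663 435.9530759994663 325.31211487702296 241.56205394618766 [0.02862172 0.         0.         0.         0.        ] [[ 0.89008163 -0.45531871  0.02096596 -0.63350395]
 [ 0.20186079  0.43501464  0.87750469 -0.0935155 ]
 [-0.4086648  -0.7768186   0.47910953 -1.07698862]
 [ 0.          0.          0.          1.        ]]
top 575.2383173501805 575.2383173501805 323.27885720825475 241.71192889662788 [-0.08131375  0.          0.          0.          0.        ] [[-0.01912012 -0.99941151 -0.02847904 -0.2300298 ]
 [ 0.99015885 -0.02287739  0.13806548 -0.58077444]
 [-0.13863575 -0.02555894  0.99001357 -1.31856599]
 [ 0.          0.          0.          1.        ]]
wrist 411.1049780648234 411.1049780648234 325.00527500428717 242.38342199049458 [-0.05293811  0.          0.          0.          0.        ] [[ 0.40976024 -0.9121925  -0.00117694 -0.52417777]
 [ 0.88447943  0.39762638 -0.24410941  0.02974003]
 [ 0.22314275  0.09898535  0.96974698 -0.38790559]
 [ 0.          0.          0.          1.        ]]
```

View pics/scene0.png

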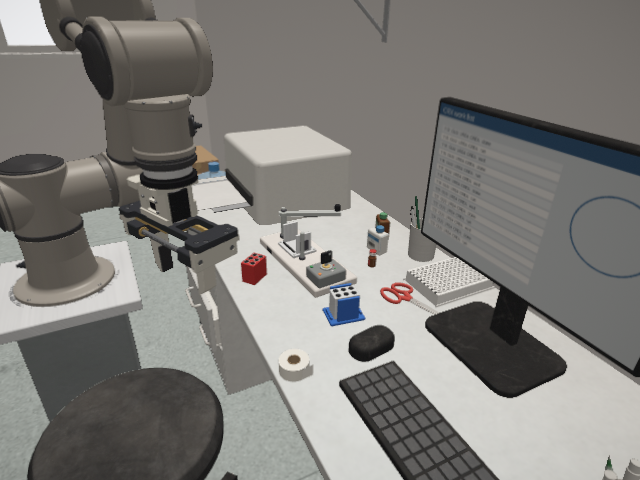

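View pics/top0.png

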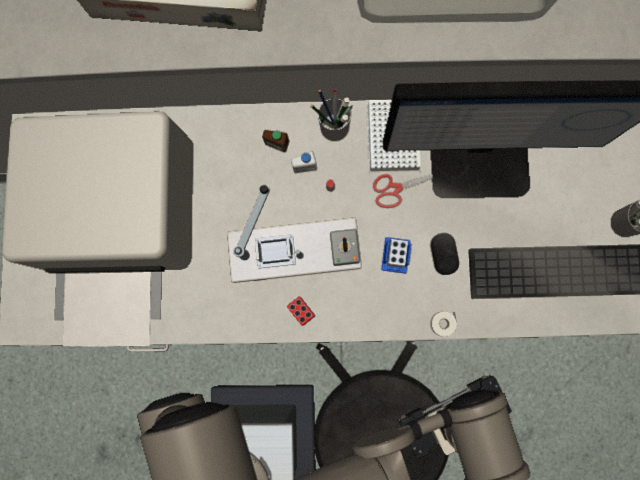

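View pics/wrist0.png

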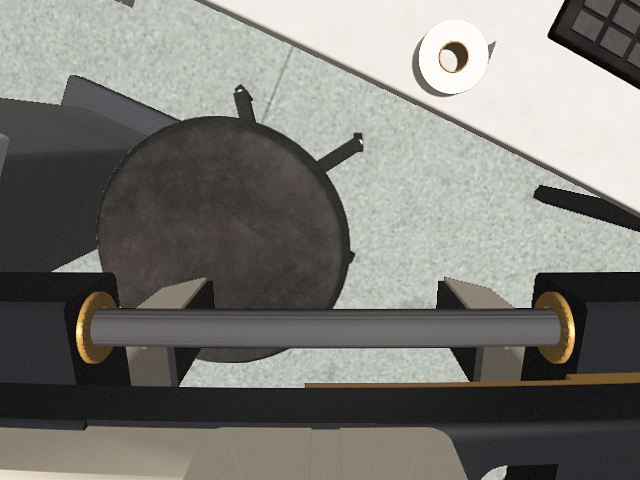

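The top view shows the cradle at about (397,254), the mixer plate spanning (230–360, 220–280), the knob at (264,189) and the key at (345,246). I'll enlarge these areas.

```bash
cat > h.py <<'E'
import numpy as np,cv2,pickle
from scipy.spatial.transform import Rotation as Rot
def K(r): return np.array([[r["fx"],0,r["cx"]],[0,r["fy"],r["cy"]],[0,0,1]])
def ray(r,px):
    u=cv2.undistortPoints(np.array([[px]],float),K(r),np.array(r["distortion"]))[0,0]
    E=np.array(r["extrinsics"]);d=E[:3,:3].T@np.array([u[0],-u[1],-1.]);c=-E[:3,:3].T@E[:3,3]
    return c,d
def onz(r,px,z):
    c,d=ray(r,px);return c+d*(z-c[2])/d[2]
def proj(r,P):
    E=np.array(r["extrinsics"]);P=np.atleast_2d(np.array(P,float));C=P@E[:3,:3].T+E[:3,3]
    C=C*[1,-1,-1]
    return cv2.projectPoints(C.reshape(-1,1,3),np.zeros(3),np.zeros(3),K(r),np.array(r["distortion"]))[0].reshape(-1,2)
def crop(r,x0,y0,w,h,s,name):
    im=r["frame"][y0:y0+h,x0:x0+w,::-1];cv2.imwrite(name,cv2.resize(im,None,fx=s,fy=s,interpolation=cv2.INTER_CUBIC))
E
python3 - <<'E'
from h import *
r=pickle.load(open("top0.pkl","rb"))
crop(r,222,175,150,112,5,"pics/topA.png");crop(r,370,225,100,75,8,"pics/topB.png")
r=pickle.load(open("scene0.pkl","rb"))
crop(r,255,195,130,95,6,"pics/sA.png");crop(r,310,275,64,48,12,"pics/sB.png")
E
```

```text
(no output)
```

View pics/topA.png

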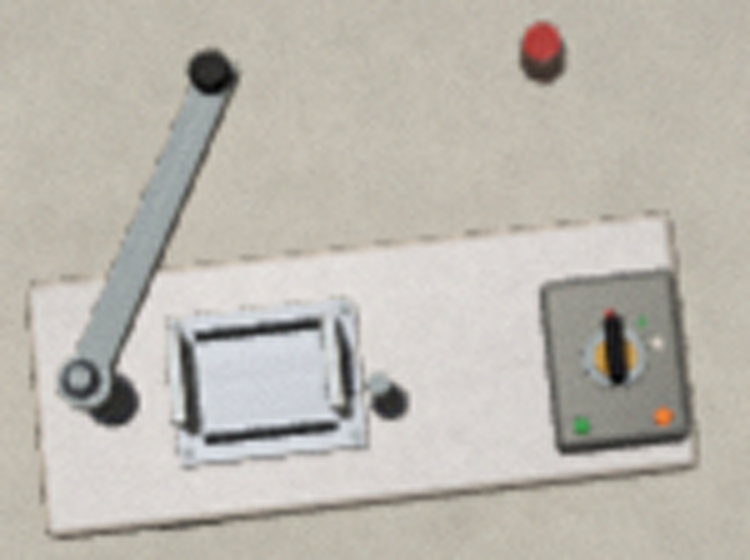

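View pics/topB.png

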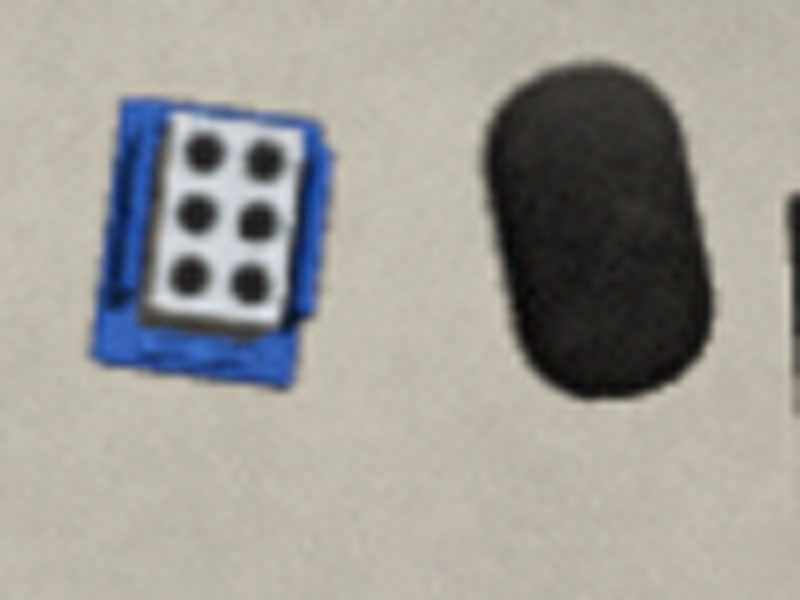

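View pics/sA.png

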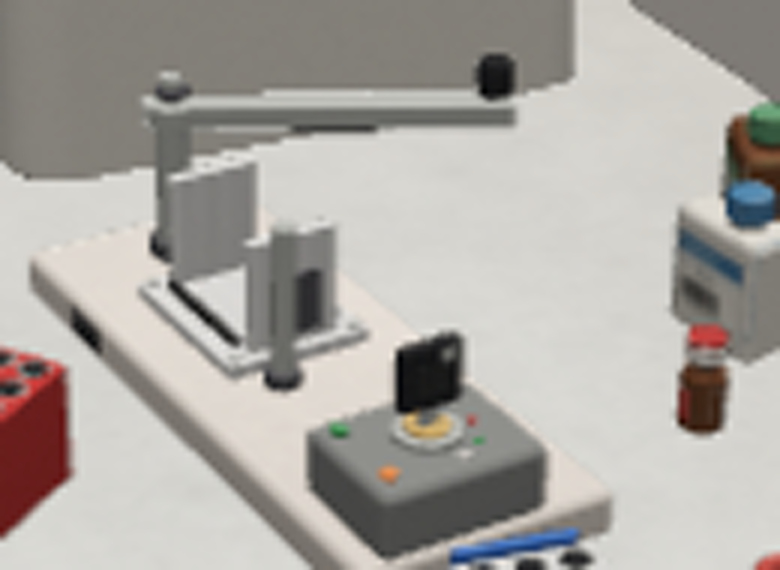

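View pics/sB.png

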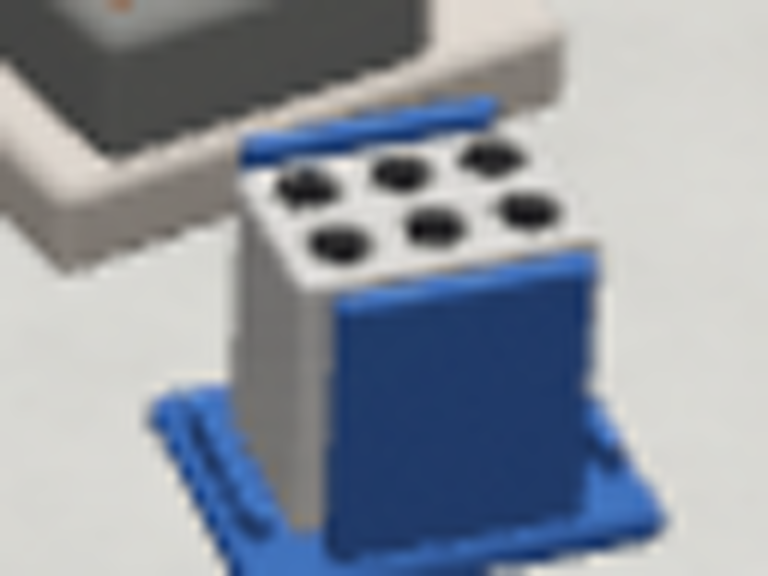

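```bash
cat > m.py <<'E'
from h import *
from scipy.optimize import least_squares
t=pickle.load(open("top0.pkl","rb"));s=pickle.load(open("scene0.pkl","rb"))
A=lambda x,y:(222+x/5-.4,175+y/5-.4)
B=lambda x,y:(370+x/8-.44,225+y/8-.44)
S=lambda x,y:(255+x/6-.42,195+y/6-.42)
SB=lambda x,y:(310+x/12-.46,275+y/12-.46)
# mixer: unknown x,y,yaw
obs=[(t,A(30,285),(62,113,22)),(t,A(668,212),(62,-200,22)),(t,A(697,463),(-62,-200,22)),(t,A(52,535),(-62,113,22)),
(t,A(82,378),(0,75,114)),(t,A(378,380),(-15.5,-57,100)),(t,A(614,315),(5,-165,96)),
(s,S(284,228),(-15.5,-57,100)),(s,S(610,490),(62,-200,22)),(s,S(33,258),(-62,113,22)),(s,S(172,78),(0,75,114)),(s,S(428,372),(-10,-165,81))]
def pose(p,P):
    c,q=np.cos(p[2]),np.sin(p[2]);P=np.array(P)/1000
    return np.array([p[0]+c*P[0]-q*P[1],p[1]+q*P[0]+c*P[1],P[2]])
def fit(obs,p0):
    f=lambda p:np.concatenate([proj(r,pose(p,P))[0]-np.array(px) for r,px,P in obs])
    o=least_squares(f,p0,loss="soft_l1"); print(o.x);print(np.round(o.fun.reshape(-1,2),1).tolist()); return o.x
if __name__=="__main__":
    m=fit(obs,[.6,0,0]); print("yawdeg",np.degrees(m[2]))
    for n,P in dict(nest=(0,0,30),pin=(0,75,96),key=(-10,-165,81),knobhome=(0,-75,113)).items(): print(n,pose(m,P))
    # block : y along world x
    pts=[B(*p) for p in [(204,152),(265,160),(197,214),(257,222),(189,274),(250,284)]]
    W=np.array([onz(t,p,.064) for p in pts]);c=W.mean(0);d=W[[0,1]].mean(0)-W[[4,5]].mean(0);print("block top",c,"yaw of long",np.degrees(np.arctan2(d[1],d[0])),np.linalg.norm(d))
    pts=[SB(*p) for p in [(306,188),(402,174),(491,157),(339,244),(436,228),(529,212)]]
    W=np.array([onz(s,p,.064) for p in pts]);c=W.mean(0);d=W[[2,5]].mean(0)-W[[0,3]].mean(0);print("block scene",c,np.degrees(np.arctan2(d[1],d[0])),np.linalg.norm(d))
    k=onz(t,A(211,71),.122);print("knob top",k,"scene",onz(s,S(495,60),.122))
    pin=pose(m,(0,75,96));v=k-pin;print("barlen",np.linalg.norm(v[:2]),"angle",np.arctan2(v[1],v[0])-m[2]+np.pi/2)
    for n,px,z in [("vial",A(542,42),.045),("mouse",(445,254),.02),("bottle",(306,157),.08),("red",(301,310),.056),("roll",(444,323),.028)]: print(n,onz(t,px,z))
E
python3 m.py
```

```text
[ 0.55749693 -0.12775649  0.08655841]
[[-0.9, -0.7], [0.9, -0.3], [1.1, 0.8], [-1.0, 0.5], [-0.3, -0.3], [0.4, 0.5], [0.1, -0.4], [-0.2, -0.4], [1.5, 0.0], [-1.5, -1.2], [-0.1, -0.2], [0.1, 0.3]]
yawdeg 4.959431453318636
nest [ 0.55749693 -0.12775649  0.03      ]
pin [ 0.55101316 -0.05303728  0.096     ]
key [ 0.56179868 -0.29300326  0.081     ]
knobhome [ 0.56398071 -0.2024757   0.113     ]
block top [ 0.54473578 -0.41408673  0.064     ] yaw of long -8.987292593849382 0.03591340037452645
block scene [ 0.54448976 -0.4146153   0.064     ] -9.530863344192634 0.03603044928282632
knob top [ 0.68695878 -0.11309906  0.122     ] scene [ 0.68727539 -0.11397078  0.122     ]
barlen 0.14862244524403875 angle 1.0682178177018904
vial [ 0.7152183 -0.2611201  0.045    ]
mouse [ 0.5420502 -0.5302003  0.02     ]
bottle [ 0.77040859 -0.20680858  0.08      ]
red [ 0.41639614 -0.18866274  0.056     ]
roll [ 0.37980009 -0.51903728  0.028     ]
```

The fits are consistent: the reprojection error is about 1 px and the two cameras agree to within 1 mm. Next is a helper that turns a target pose into tool-frame shifts.

```bash
cat > go.py <<'E'
import sys
from h import *
from cell import sensors
def go(x,y,z,th):   # TCP target; th = world heading (deg) of tool z (jaws)
    s=sensors.observe();R=Rot.from_euler("xyz",s["tool_rot"]).as_matrix()
    d=R.T@(np.array([x,y,z])-s["tool_pos"])
    cur=np.degrees(np.arctan2(R[1,2],R[0,2])); tw=(cur-th+180)%360-180
    print("t",round(s["time"],2),"pos",np.round(s["tool_pos"],4),"th",round(cur,2),"q",np.round(s["qpos"],2),"F",np.round(s["contact_force"],1),"op",round(s["opening"],4))
    print("row",np.round(d,4).tolist(),round(tw,2)); return d,tw
if __name__=="__main__": go(*map(float,sys.argv[1:5]))
E
python3 go.py .5446 -.4143 .17 -9.2
```

```text
t 0.15 pos [ 0.2154 -0.4785  0.2512] th -65.78 q [-1.29  0.34  1.52 -0.    1.28 -0.15] F [-0.3  0.7 -0.3] op 0.092
row [-0.3266, 0.0812, 0.0766] -56.58
```

Call:
send_rows:
  motion:
    - [[-0.3266,0.0812,0.0766,-56.6],[-0.3266,0.0812,0.0766,-56.6],[-0.3266,0.0812,0.0766,-56.6],[-0.3266,0.0812,0.0766,-56.6],[-0.3266,0.0812,0.0766,-56.6],[-0.3266,0.0812,0.0766,-56.6],[-0.3266,0.0812,0.0766,-56.6],[-0.3266,0.0812,0.0766,-56.6]]
  gripper: 1
  grip_force: 25

```text
time: 0.95
tool_pos: [0.5487, -0.4109, 0.1663]
tool_rot: [-1.573, 0.004, -1.724]
contact_force: [-0.2, 0.9, -0.7]
opening: 0.092
```

```bash
python3 go.py .5446 -.4143 .17 -9.2; python3 - <<'E'
from cell import read_camera
from h import *
r=read_camera("wrist");cv2.imwrite("pics/w1.png",r["frame"][:,:,::-1]);pickle.dump(r,open("w1.pkl","wb"))
E
```

```text
t 0.95 pos [ 0.5487 -0.4109  0.1663] th -8.75 q [-0.76  0.71  1.14  0.    1.3  -0.6 ] F [-0.2  0.9 -0.7] op 0.092
row [0.0039, -0.0037, -0.0035] 0.45
```

View pics/w1.png

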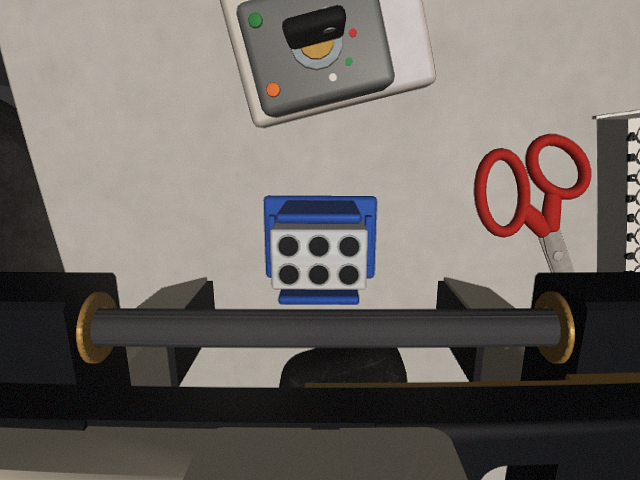

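The wrist picture shows the block top at about x 270–368, y 229–290, with its well rows at y≈246 and 275. I'll cross-check the block and key positions from it.

```bash
python3 - <<'E'
from h import *
r=pickle.load(open("w1.pkl","rb"))
W=np.array([onz(r,p,.064) for p in [(288,246),(318.5,246),(349,246),(288,275),(318.5,275),(349,275)]])
d=W[[2,5]].mean(0)-W[[0,3]].mean(0);print(W.mean(0),np.degrees(np.arctan2(d[1],d[0])),np.linalg.norm(d))
E
python3 go.py .5446 -.4143 .052 -9.2
```

```text
[ 0.54401753 -0.41441935  0.064     ] -8.72957559554963 0.036224923322472936
t 1.0 pos [ 0.5464 -0.4122  0.1674] th -8.95 q [-0.76  0.71  1.14  0.    1.3  -0.6 ] F [-0.5  0.4  0.4] op 0.0918
row [0.0027, 0.1154, -0.0011] 0.25
```

Call:
send_rows:
  motion:
    - [[0.0027,0,-0.001,0.2],[0.0027,0.03,-0.001,0.2],[0.0027,0.06,-0.001,0.2],[0.0027,0.085,-0.001,0.2],[0.0027,0.105,-0.001,0.2],[0.0027,0.1154,-0.001,0.2],[0.0027,0.1154,-0.001,0.2]]

```text
time: 1.7
tool_pos: [0.5432, -0.4147, 0.051]
tool_rot: [-1.576, 0.004, -1.732]
contact_force: [-0.2, 0.4, 0.4]
opening: 0.0917
```

```bash
python3 go.py .5446 -.4143 .052 -9.2
```

```text
t 1.7 pos [ 0.5432 -0.4147  0.051 ] th -9.26 q [-0.76  0.82  1.25  0.    1.08 -0.6 ] F [-0.2  0.4  0.4] op 0.0917
row [-0.0006, -0.001, 0.0014] -0.06
```

Well aligned, so I'll close on it.

Call:
send_rows:
  motion:
    - [[0,-0.001,0.001,0],[0,-0.001,0.001,0],[0,-0.001,0.001,0],[0,-0.001,0.001,0],[0,-0.001,0.001,0],[0,-0.001,0.001,0],[0,-0.001,0.001,0],[0,-0.001,0.001,0]]
  gripper: 0.5
  grip_force: 25

```text
time: 2.5
tool_pos: [0.5442, -0.4148, 0.0526]
tool_rot: [-1.576, 0.004, -1.732]
contact_force: [-2.2, 0.8, 5.9]
opening: 0.0577
```

```bash
python3 go.py .5446 -.4143 .14 -9.2;python3 go.py .43 -.385 .14 94.96
```

```text
t 2.5 pos [ 0.5442 -0.4148  0.0526] th -9.25 q [-0.76  0.82  1.25  0.    1.08 -0.6 ] F [-2.2  0.8  5.9] op 0.0577
row [-0.001, -0.0874, -0.0001] -0.05
t 2.5 pos [ 0.5442 -0.4148  0.0526] th -9.25 q [-0.76  0.82  1.25  0.    1.08 -0.6 ] F [-2.2  0.8  5.9] op 0.0577
row [-0.0114, -0.0868, -0.118] -104.21
```

Call:
send_rows:
  motion:
    - [[0,-0.02,0,0],[0,-0.045,0,0],[0,-0.075,0,0],[0,-0.09,0,0],[0,-0.09,0,0]]

```text
time: 3.0
tool_pos: [0.5455, -0.416, 0.1445]
tool_rot: [-1.572, 0.002, -1.732]
contact_force: [-0.5, 0.3, -3.4]
opening: 0.0577
```

```bash
python3 go.py .43 -.385 .12 -85.04
```

```text
t 3.0 pos [ 0.5455 -0.416   0.1445] th -9.25 q [-0.76  0.73  1.16  0.    1.25 -0.6 ] F [-0.5  0.3 -3.4] op 0.0577
row [-0.012, 0.0247, -0.1189] 75.79
```

Call:
send_rows:
  motion:
    - [[-0.002,0,-0.03,8],[-0.004,0,-0.06,16],[-0.008,0,-0.09,24],[-0.012,0,-0.119,33],[-0.012,0.01,-0.119,42],[-0.012,0.02,-0.119,50],[-0.012,0.0247,-0.119,58],[-0.012,0.0247,-0.119,66]]

```text
time: 3.8
tool_pos: [0.4288, -0.3838, 0.1172]
tool_rot: [-1.578, -0.003, -2.89]
contact_force: [-0.6, -0.1, -2.8]
opening: 0.058
```

```bash
python3 go.py .43 -.385 .046 -85.04
```

```text
t 3.8 pos [ 0.4288 -0.3838  0.1172] th -75.6 q [-0.86  0.57  1.55  0.    1.03  0.46] F [-0.6 -0.1 -2.8] op 0.058
row [-0.0011, 0.0711, 0.002] 9.44
```

Call:
send_rows:
  motion:
    - [[-0.001,0.01,0.002,8],[-0.001,0.035,0.002,9.4],[-0.001,0.055,0.002,9.4],[-0.001,0.065,0.002,9.4],[-0.001,0.069,0.002,9.4],[-0.001,0.071,0.002,9.4],[-0.001,0.072,0.002,9.4],[-0.001,0.0725,0.002,9.4]]

```text
time: 4.6
tool_pos: [0.4303, -0.3854, 0.0453]
tool_rot: [-1.576, -0.003, -3.054]
contact_force: [-0.2, -0.4, -2.2]
opening: 0.0579
```

```bash
python3 go.py .43 -.385 .0446 -85.04
```

```text
t 4.6 pos [ 0.4303 -0.3854  0.0453] th -85.0 q [-0.86  0.67  1.6   0.    0.87  0.62] F [-0.2 -0.4 -2.2] op 0.0579
row [0.0002, 0.0007, -0.0004] 0.04
```

Call:
send_rows:
  motion:
    - [[0,0.001,0,0],[0,0.0015,0,0],[0,0.0015,0,0]]

```text
time: 4.9
tool_pos: [0.4305, -0.3857, 0.0446]
tool_rot: [-1.575, -0.002, -3.054]
contact_force: [-0.7, -0.2, 2.7]
opening: 0.058
```

Contact with the bench shows as a change of about +5 N. I'll open and hold there.

Call:
send_rows:
  motion:
    - [[0,0,0,0],[0,0,0,0],[0,0,0,0],[0,0,0,0],[0,0,0,0],[0,0,0,0]]
  gripper: 1

```text
time: 5.5
tool_pos: [0.4305, -0.3857, 0.0445]
tool_rot: [-1.575, -0.002, -3.054]
contact_force: [0.2, 0.0, -0.0]
opening: 0.0914
```

Call:
send_rows:
  motion:
    - [[0,-0.04,0,0],[0,-0.08,0,0],[0,-0.12,0,0],[0,-0.14,0,0],[0,-0.14,0,0]]

```text
time: 6.0
tool_pos: [0.432, -0.3875, 0.1881]
tool_rot: [-1.569, 0.002, -3.054]
contact_force: [0.9, -0.4, -0.0]
opening: 0.0915
```

```bash
python3 go.py .43 -.385 .17 4.96; python3 - <<'E'
from cell import read_camera
from h import *
r=read_camera("wrist");cv2.imwrite("pics/w2.png",r["frame"][:,:,::-1]);pickle.dump(r,open("w2.pkl","wb"))
r=read_camera("top");crop(r,340,240,120,90,6,"pics/t2.png");pickle.dump(r,open("t2.pkl","wb"))
E
```

```text
t 6.0 pos [ 0.432  -0.3875  0.1881] th -84.99 q [-0.86  0.5   1.46  0.    1.18  0.62] F [ 0.9 -0.4 -0. ] op 0.0915
row [0.0018, 0.0181, -0.0027] -89.95
```

View pics/w2.png

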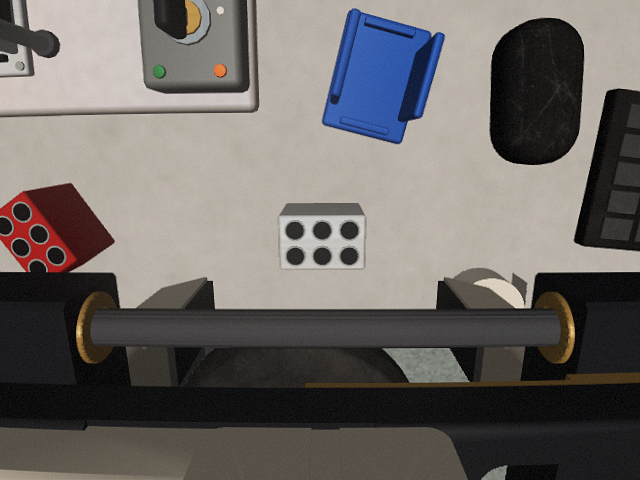

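View pics/t2.png

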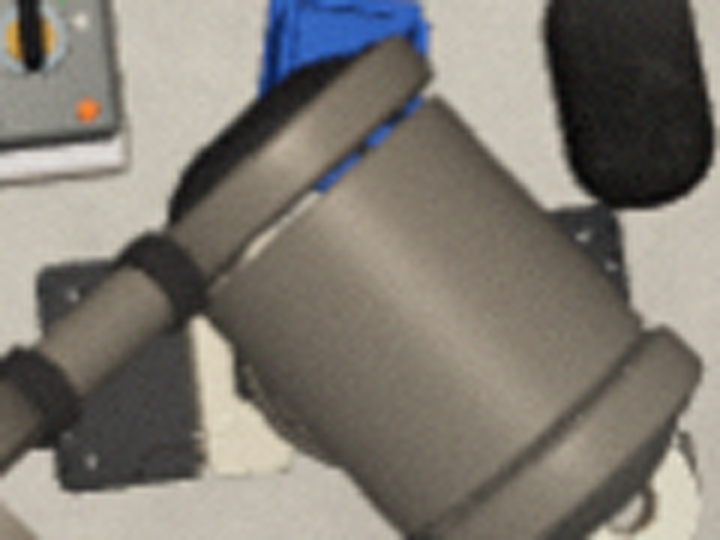

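The block stands upright, with its wells at (294–349, 230/257). I'll measure it and then turn.

```bash
python3 - <<'E'
from h import *
r=pickle.load(open("w2.pkl","rb"))
W=np.array([onz(r,p,.056) for p in [(294.5,230),(322,230),(349,230),(294.5,256.5),(322,256.5),(349.5,256)]])
d=W[[2,5]].mean(0)-W[[0,3]].mean(0);print(W.mean(0),np.degrees(np.arctan2(d[1],d[0])),np.linalg.norm(d))
E
python3 go.py .4305 -.3857 .12 4.96
```

```text
[ 0.43046298 -0.38554842  0.056     ] -84.78487918638253 0.03625784180505994
t 6.1 pos [ 0.4307 -0.386   0.1841] th -85.0 q [-0.86  0.5   1.47  0.    1.18  0.62] F [-0.7  0.2 -0.7] op 0.0922
row [-0.0, 0.0641, -0.0] -89.96
```

Call:
send_rows:
  motion:
    - [[0,0,0,-8.5],[0,0,0,-17],[0,0,0,-25.5],[0,0,0,-34],[0,0,0,-42.5],[0,0,0,-51],[0,0,0,-59.5],[0,0,0,-68]]

```text
time: 6.9
tool_pos: [0.43, -0.3852, 0.1818]
tool_rot: [-1.578, 0.005, -1.861]
contact_force: [-0.3, 0.3, 0.7]
opening: 0.0921
```

```bash
python3 go.py .4305 -.3857 .12 4.96
```

```text
t 6.9 pos [ 0.43   -0.3852  0.1818] th -16.65 q [-0.86  0.5   1.47  0.    1.18 -0.57] F [-0.3  0.3  0.7] op 0.0921
row [0.0006, 0.0617, 0.001] -21.61
```

Call:
send_rows:
  motion:
    - [[0.0006,0.01,0.001,-8.5],[0.0006,0.03,0.001,-17],[0.0006,0.06,0.001,-21.6],[0.0006,0.06,0.001,-21.6],[0.0006,0.06,0.001,-21.6]]

```text
time: 7.4
tool_pos: [0.43, -0.3851, 0.1206]
tool_rot: [-1.578, 0.01, -1.487]
contact_force: [-0.1, -0.4, -0.0]
opening: 0.0918
```

```bash
python3 go.py .4305 -.3857 .046 4.96
```

```text
t 7.4 pos [ 0.43   -0.3851  0.1206] th 4.81 q [-0.86  0.57  1.54  0.    1.04 -0.95] F [-0.1 -0.4 -0. ] op 0.0918
row [0.0014, 0.0745, 0.001] -0.15
```

Call:
send_rows:
  motion:
    - [[0.0007,0.025,0.001,-0.1],[0.0007,0.05,0.001,-0.1],[0.0007,0.068,0.001,-0.1],[0.0007,0.0745,0.001,-0.1],[0.0007,0.0745,0.001,-0.1]]

```text
time: 7.9
tool_pos: [0.4305, -0.3851, 0.0462]
tool_rot: [-1.578, 0.011, -1.486]
contact_force: [-0.2, 0.2, 0.0]
opening: 0.0918
```

```bash
python3 go.py .4305 -.3857 .046 4.96
```

```text
t 7.9 pos [ 0.4305 -0.3851  0.0462] th 4.85 q [-0.86  0.67  1.6   0.    0.89 -0.95] F [-0.2  0.2  0. ] op 0.0918
row [0.0006, 0.0002, -0.0001] -0.11
```

Call:
send_rows:
  motion:
    - [[0.0006,0,0,0],[0.0006,0,0,0],[0.0006,0,0,0],[0.0006,0,0,0],[0.0006,0,0,0],[0.0006,0,0,0],[0.0006,0,0,0],[0.0006,0,0,0]]
  gripper: 0.28
  grip_force: 25

```text
time: 8.7
tool_pos: [0.4305, -0.3857, 0.0462]
tool_rot: [-1.578, 0.011, -1.486]
contact_force: [-0.2, 0.2, -0.1]
opening: 0.0382
```

Call:
send_rows:
  motion:
    - [[0,0,0,0],[0,0,0,0]]

```text
time: 8.9
tool_pos: [0.4306, -0.3857, 0.0462]
tool_rot: [-1.578, 0.011, -1.486]
contact_force: [0.0, 0.9, 0.3]
opening: 0.0379
```

```bash
python3 go.py .4305 -.3857 .20 4.96;python3 go.py .5575 -.1278 .20 4.96
```

```text
t 8.9 pos [ 0.4306 -0.3857  0.0462] th 4.85 q [-0.86  0.67  1.59  0.    0.89 -0.95] F [0.  0.9 0.3] op 0.0379
row [-0.0016, -0.1538, -0.0012] -0.11
t 8.9 pos [ 0.4306 -0.3857  0.0462] th 4.85 q [-0.86  0.67  1.59  0.    0.89 -0.95] F [0.  0.9 0.3] op 0.0379
row [-0.2479, -0.1522, 0.1472] -0.11
```

Call:
send_rows:
  motion:
    - [[0,-0.03,0,0],[0,-0.07,0,0],[0,-0.11,0,0],[0,-0.15,0,0],[0,-0.155,0,0],[0,-0.155,0,0]]

```text
time: 9.5
tool_pos: [0.4319, -0.3873, 0.2017]
tool_rot: [-1.577, 0.01, -1.486]
contact_force: [-0.3, -0.4, -3.2]
opening: 0.038
```

```bash
python3 go.py .5575 -.1278 .20 4.96;python3 go.py .52 -.24 .20 4.96
```

```text
t 9.5 pos [ 0.4319 -0.3873  0.2017] th 4.85 q [-0.86  0.49  1.43  0.    1.23 -0.95] F [-0.3 -0.4 -3.2] op 0.038
row [-0.2479, 0.0031, 0.1471] -0.11
t 9.5 pos [ 0.4319 -0.3873  0.2017] th 4.85 q [-0.86  0.49  1.43  0.    1.23 -0.95] F [-0.3 -0.4 -3.2] op 0.038
row [-0.1393, 0.0024, 0.1003] -0.11
```

Call:
send_rows:
  motion:
    - [[-0.025,0,0.02,0],[-0.06,0,0.045,0],[-0.1,0,0.075,0],[-0.13,0,0.095,0],[-0.14,0.002,0.1,-0.1],[-0.14,0.002,0.1,-0.1],[-0.14,0.002,0.1,-0.1]]

```text
time: 10.2
tool_pos: [0.5188, -0.2397, 0.1989]
tool_rot: [-1.58, 0.011, -1.484]
contact_force: [0.1, -0.5, -3.1]
opening: 0.0379
```

```bash
python3 go.py .5575 -.1278 .20 4.96; python3 - <<'E'
from cell import read_camera
from h import *
r=read_camera("wrist");cv2.imwrite("pics/w3.png",r["frame"][:,:,::-1]);pickle.dump(r,open("w3.pkl","wb"))
E
```

```text
t 10.2 pos [ 0.5188 -0.2397  0.1989] th 4.96 q [-0.57  0.48  1.46  0.    1.22 -0.66] F [ 0.1 -0.5 -3.1] op 0.0379
row [-0.1082, -0.0004, 0.0482] -0.0
```

View pics/w3.png

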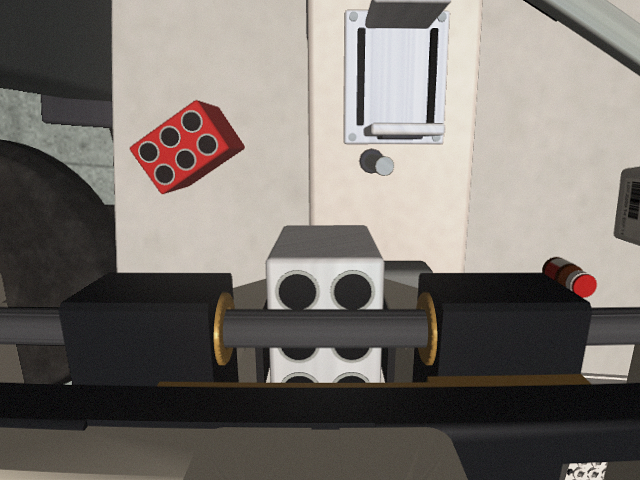

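```bash
python3 - <<'E'
from h import *
from m import pose
r=pickle.load(open("w3.pkl","rb"))
m=[ 0.55749693,-0.12775649,0.08655841]
Q=dict(stop=(-15.5,-57,100),plA=(-22,-39.6,84),plB=(22,-39.6,84),plC=(22,-32.6,84),lipL=(-24.7,0,35),lipR=(24.7,0,35),plateL=(-62,-60,22),plateR=(62,-60,22))
for k,P in Q.items(): print(k,proj(r,pose(m,P))[0].round(1))
crop(r,330,0,150,190,4,"pics/w3c.png")
E
```

```text
stop [385.2 167.5]
plA [371.4 135.8]
plB [446.4 136.2]
plC [447.1 123.8]
lipL [361.4  77.7]
lipR [433.8  78.1]
plateL [308.4 165.6]
plateR [475.  166.1]
```

View pics/w3c.png

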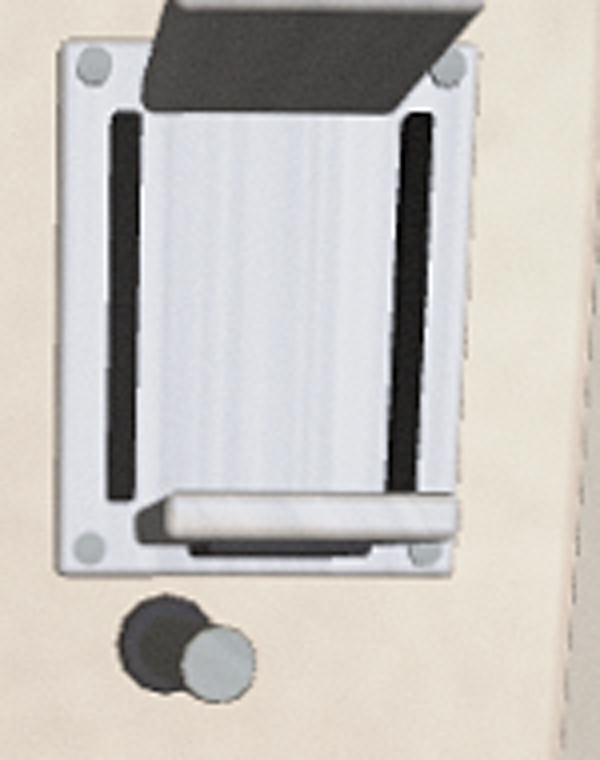

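```bash
python3 - <<'E'
from h import *
from m import fit
r=pickle.load(open("w3.pkl","rb"))
c=lambda x,y:(330+x/4-.4,y/4-.4)
o=[(r,c(218,663),(-15.5,-57,100)),(r,c(166,540),(-22,-39.6,84)),(r,c(456,540),(22,-39.6,84)),(r,c(460,495),(22,-32.6,84)),(r,c(126,304),(-24.7,0,35)),(r,c(410,304),(24.7,0,35)),(r,c(171,4),(-22,32.6,84)),(r,c(482,5),(22,32.6,84))]
m=fit(o,[.557,-.128,.086]);print(np.degrees(m[2]))
E
```

```text
[ 0.55632436 -0.12690102  0.08961214]
[[-0.5, 0.5], [-1.4, -0.4], [1.3, -0.2], [0.9, -1.3], [-1.3, 0.7], [0.1, 0.9], [-0.5, -0.2], [1.3, 0.1]]
5.134397142582808
```

```bash
python3 go.py .5567 -.1272 .15 5.05
```

```text
t 10.25 pos [ 0.5188 -0.2403  0.1993] th 4.89 q [-0.57  0.48  1.46  0.    1.22 -0.66] F [ 0.1  0.8 -2.8] op 0.0378
row [-0.109, 0.0501, 0.0478] -0.16
```

Call:
send_rows:
  motion:
    - [[-0.025,0,0.01,0],[-0.055,0,0.025,0],[-0.085,0,0.04,0],[-0.105,0,0.046,0],[-0.109,0.01,0.0478,-0.2],[-0.109,0.03,0.0478,-0.2],[-0.109,0.045,0.0478,-0.2],[-0.109,0.045,0.0478,-0.2]]

```text
time: 11.05
tool_pos: [0.5548, -0.1285, 0.1523]
tool_rot: [-1.584, 0.012, -1.484]
contact_force: [-0.4, -0.4, -2.7]
opening: 0.0381
```

```bash
python3 go.py .5567 -.1272 .0772 5.05; python3 - <<'E'
from cell import read_camera
from h import *
r=read_camera("scene");crop(r,235,155,150,112,5,"pics/s3.png")
E
```

```text
t 11.05 pos [ 0.5548 -0.1285  0.1523] th 4.99 q [-0.36  0.52  1.52  0.01  1.11 -0.45] F [-0.4 -0.4 -2.7] op 0.0381
row [-0.0002, 0.075, 0.003] -0.06
```

View pics/s3.png

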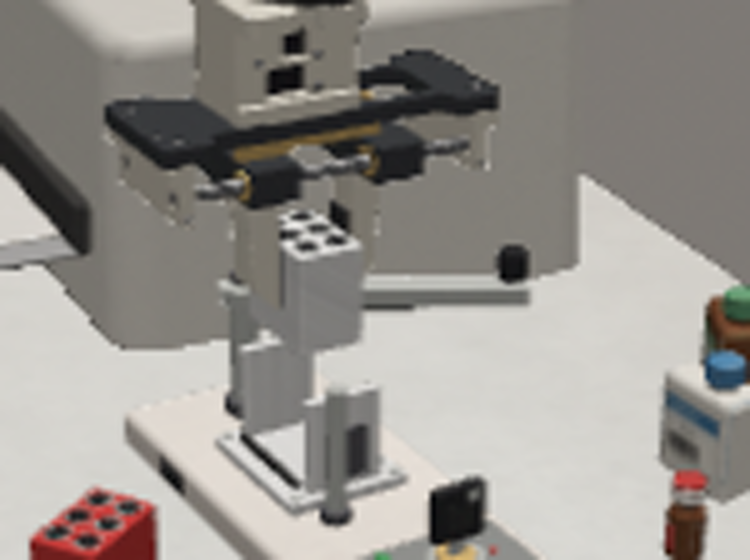

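Call:
send_rows:
  motion:
    - [[0,0,0.002,0],[0,0,0.002,0],[0,0,0.002,0],[0,0,0.002,0]]

```text
time: 11.5
tool_pos: [0.5579, -0.1286, 0.1542]
tool_rot: [-1.581, 0.011, -1.484]
contact_force: [0.3, 0.4, -3.3]
opening: 0.0379
```

```bash
python3 go.py .5567 -.1272 .0772 5.05
```

```text
t 11.5 pos [ 0.5579 -0.1286  0.1542] th 4.98 q [-0.36  0.53  1.52  0.01  1.11 -0.45] F [ 0.3  0.4 -3.3] op 0.0379
row [-0.0006, 0.077, -0.0002] -0.07
```

Call:
send_rows:
  motion:
    - [[-0.0015,0,-0.0013,0],[-0.0013,0.02,-0.001,0],[-0.001,0.04,-0.0007,0],[-0.0008,0.055,-0.0005,0],[-0.0008,0.06,-0.0005,0],[-0.0008,0.06,-0.0005,0]]

```text
time: 12.1
tool_pos: [0.5563, -0.127, 0.0938]
tool_rot: [-1.582, 0.011, -1.484]
contact_force: [0.9, -0.5, -3.2]
opening: 0.0378
```

```bash
python3 go.py .5567 -.1272 .0772 5.05
```

```text
t 12.1 pos [ 0.5563 -0.127   0.0938] th 5.0 q [-0.36  0.6   1.58  0.01  0.98 -0.45] F [ 0.9 -0.5 -3.2] op 0.0378
row [0.0004, 0.0166, 0.0005] -0.05
```

No contact so far. I'll take the last stretch slowly.

Call:
send_rows:
  motion:
    - [[0.0003,0.005,0.0005,0],[0.0003,0.01,0.0005,0],[0.0003,0.013,0.0005,0],[0.0003,0.015,0.0005,0],[0.0003,0.0165,0.0005,0],[0.0003,0.0175,0.0005,0],[0.0003,0.0175,0.0005,0]]

```text
time: 12.8
tool_pos: [0.5567, -0.1271, 0.0764]
tool_rot: [-1.582, 0.011, -1.484]
contact_force: [-0.2, -0.0, -2.9]
opening: 0.0377
```

```bash
python3 go.py .5567 -.1272 .0762 5.05
```

```text
t 12.8 pos [ 0.5567 -0.1271  0.0764] th 4.99 q [-0.36  0.62  1.59  0.01  0.94 -0.45] F [-0.2 -0.  -2.9] op 0.0377
row [0.0001, 0.0002, -0.0] -0.06
```

Call:
send_rows:
  motion:
    - [[0,0.0006,0,0],[0,0.0012,0,0],[0,0.0012,0,0]]

```text
time: 13.1
tool_pos: [0.5568, -0.1271, 0.0763]
tool_rot: [-1.581, 0.011, -1.484]
contact_force: [-2.3, 1.7, 6.0]
opening: 0.0372
```

Seated at the expected height, with the weight now carried by the nest. Releasing.

Call:
send_rows:
  motion:
    - [[0,0,0,0],[0,0,0,0],[0,0,0,0],[0,0,0,0],[0,0,0,0],[0,0,0,0]]
  gripper: 0.75

```text
time: 13.7
tool_pos: [0.5568, -0.1271, 0.0762]
tool_rot: [-1.581, 0.011, -1.484]
contact_force: [-0.3, 0.5, -0.6]
opening: 0.0683
```

Call:
send_rows:
  motion:
    - [[0,-0.03,0,0],[0,-0.07,0,0],[0,-0.11,0,0],[0,-0.13,0,0],[0,-0.13,0,0]]

```text
time: 14.2
tool_pos: [0.5598, -0.129, 0.2096]
tool_rot: [-1.575, 0.008, -1.484]
contact_force: [0.2, 0.4, -0.6]
opening: 0.0688
```

```bash
python3 - <<'E'
from cell import read_camera
from h import *
r=read_camera("scene");crop(r,255,175,130,98,6,"pics/s4.png");pickle.dump(r,open("s4.pkl","wb"))
r=read_camera("wrist");cv2.imwrite("pics/w4.png",r["frame"][:,:,::-1]);pickle.dump(r,open("w4.pkl","wb"))
E
python3 go.py .687 -.113 .2 66
```

```text
t 14.3 pos [ 0.558  -0.1284  0.2057] th 5.0 q [-0.36  0.47  1.45  0.01  1.23 -0.45] F [ 0.1  0.4 -1. ] op 0.0688
row [-0.004, 0.0044, 0.1299] -61.0
```

View pics/s4.png

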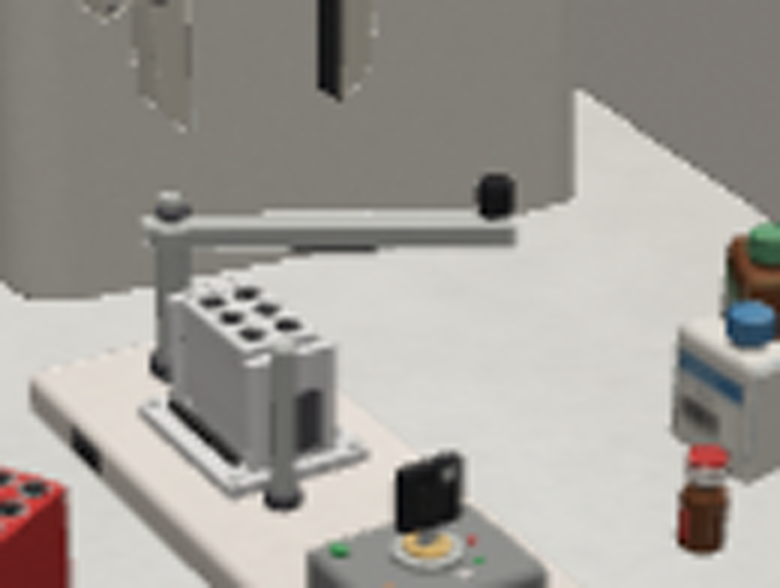

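View pics/w4.png

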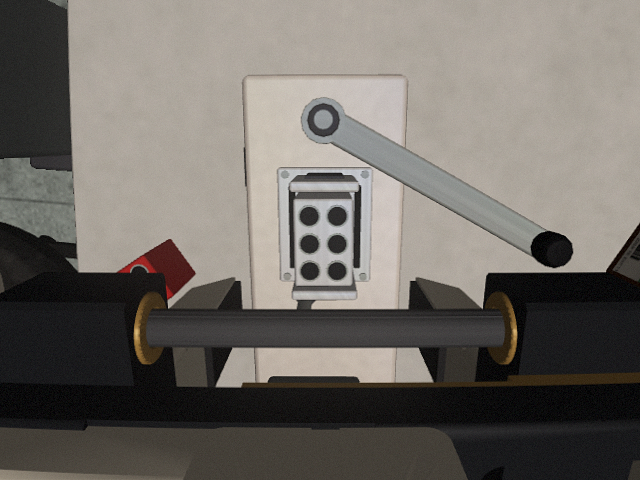

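The block is seated: its top sits just proud of the end plates. In the wrist view the pin is at (323,119) and the knob at (553,248). I'll check these numbers.

```bash
python3 - <<'E'
from h import *
r=pickle.load(open("w4.pkl","rb"))
W=np.array([onz(r,p,.086) for p in [(309,215),(338,216),(309,243),(338,243.5),(309.5,271),(338,271)]])
d=W[:2].mean(0)-W[4:].mean(0);print(W.mean(0),np.degrees(np.arctan2(d[1],d[0]))-90,np.linalg.norm(d))
p=onz(r,(323,119),.114);k=onz(r,(553,248),.122);print(p,k,np.linalg.norm((p-k)[:2]),np.degrees(np.arctan2(*(k-p)[[1,0]])))
crop(r,500,210,80,60,10,"pics/w4k.png")
E
```

```text
[ 0.55683788 -0.1266196   0.086     ] 5.1654686609896885 0.03628406773168657
[ 0.55046199 -0.05226566  0.114     ] [ 0.68305813 -0.10911091  0.122     ] 0.14426752044802324 -23.205280911740395
```

View pics/w4k.png

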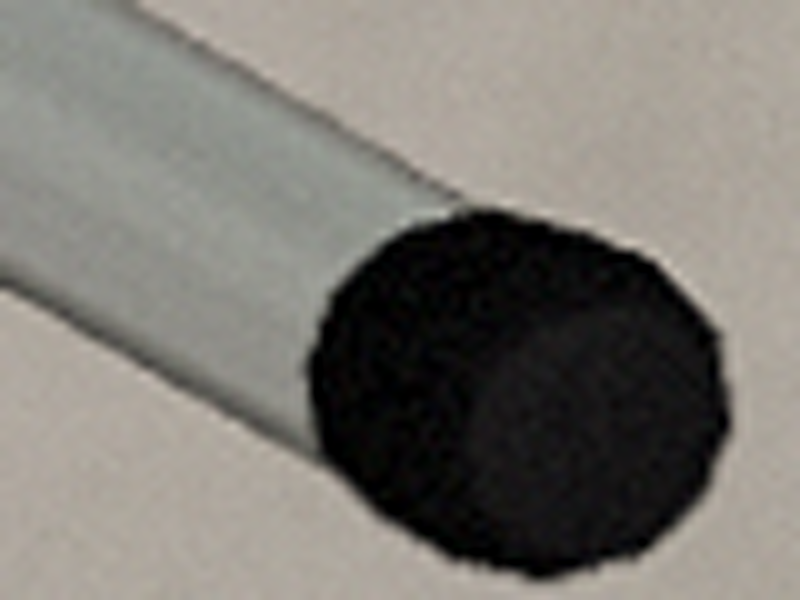

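```bash
python3 go.py .688 -.1123 .18 66.5
```

```text
t 14.3 pos [ 0.558  -0.1284  0.2057] th 5.0 q [-0.36  0.47  1.45  0.01  1.23 -0.45] F [ 0.1  0.4 -1. ] op 0.0688
row [-0.0044, 0.0244, 0.1312] -61.5
```

Call:
send_rows:
  motion:
    - [[-0.0005,0,0.03,-8],[-0.001,0,0.06,-16],[-0.002,0,0.09,-24],[-0.003,0,0.12,-32],[-0.0044,0.005,0.131,-40],[-0.0044,0.01,0.131,-48],[-0.0044,0.02,0.131,-56],[-0.0044,0.0244,0.131,-61.5]]
  gripper: 0.45

```text
time: 15.1
tool_pos: [0.6866, -0.1119, 0.1759]
tool_rot: [-1.567, 0.021, -0.405]
contact_force: [-0.5, -0.7, 0.5]
opening: 0.0412
```

```bash
python3 go.py .688 -.1123 .131 66.5
```

```text
t 15.1 pos [ 0.6866 -0.1119  0.1759] th 66.8 q [-0.27  0.73  1.07  0.01  1.36 -1.44] F [-0.5 -0.7  0.5] op 0.0412
row [0.0023, 0.0448, -0.0] 0.3
```

Call:
send_rows:
  motion:
    - [[0.0015,0.01,0,0.3],[0.0015,0.025,0,0.3],[0.002,0.037,0,0.3],[0.002,0.0448,0,0.3],[0.002,0.0448,0,0.3]]

```text
time: 15.6
tool_pos: [0.6869, -0.1119, 0.1288]
tool_rot: [-1.568, 0.024, -0.411]
contact_force: [0.5, -0.8, 0.0]
opening: 0.0415
```

```bash
python3 - <<'E'
from cell import read_camera
from h import *
r=read_camera("wrist");cv2.imwrite("pics/w5.png",r["frame"][:,:,::-1])
E
cat > arc.py <<'E'
from h import *
from cell import sensors
import sys
s=sensors.observe();R=Rot.from_euler("xyz",s["tool_rot"]).as_matrix()
cur=np.degrees(np.arctan2(R[1,2],R[0,2]));print(s["tool_pos"],cur,s["contact_force"])
for th in map(float,sys.argv[1:]):
    a=np.radians(th-90);n=np.array([-np.sin(a),np.cos(a)])
    k=np.array([.5505,-.0525])+.15*np.array([np.cos(a),np.sin(a)])-.010*n
    d=R.T@(np.array([*k,.131])-s["tool_pos"]);print(th,np.round(d,4).tolist(),round(cur-th,1))
E
python3 arc.py 66.5 60 54 48 42 36 30 24 18
```

```text
[ 0.68740819 -0.11207868  0.13011713] 66.45543405937241 [ 0.43751637 -0.751846   -0.35926678]
66.5 [0.0007, -0.0009, -0.01] -0.0
60.0 [-0.0014, -0.0009, -0.0269] 6.5
54.0 [-0.005, -0.0009, -0.0422] 12.5
48.0 [-0.0102, -0.0009, -0.057] 18.5
42.0 [-0.0169, -0.0008, -0.0713] 24.5
36.0 [-0.0251, -0.0006, -0.0847] 30.5
30.0 [-0.0346, -0.0005, -0.0972] 36.5
24.0 [-0.0454, -0.0003, -0.1087] 42.5
18.0 [-0.0573, -0.0, -0.119] 48.5
```

View pics/w5.png

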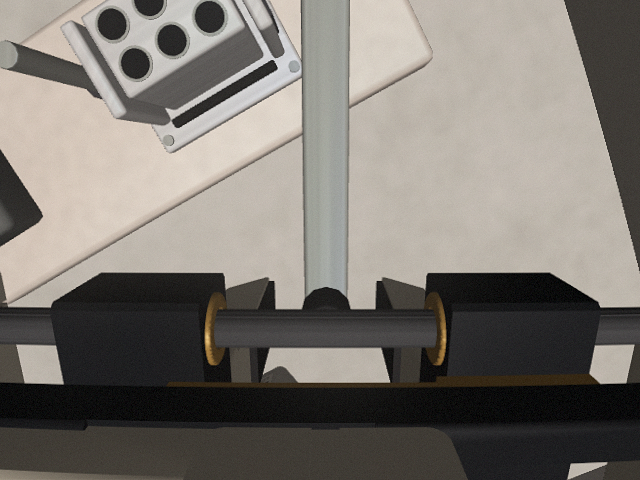

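The knob is centred between the fingers at (326,298). I'll sweep along the arc.

Call:
send_rows:
  motion:
    - [[0.0007,-0.001,-0.01,0],[-0.0014,-0.001,-0.027,6.5],[-0.005,-0.001,-0.0422,12.5],[-0.0102,-0.001,-0.057,18.5],[-0.0169,-0.001,-0.0713,24.5],[-0.0251,-0.001,-0.0847,30.5],[-0.0346,0,-0.0972,36.5],[-0.0454,0,-0.1087,42.5]]

```text
time: 16.45
tool_pos: [0.6023, -0.1948, 0.1319]
tool_rot: [-1.581, 0.017, -1.158]
contact_force: [1.6, 1.4, -0.6]
opening: 0.0412
```

```bash
python3 arc.py 24 20 16 12 9 7 6 5 4.5 4
```

```text
[ 0.6023202  -0.1947614   0.13190405] 23.667334853733177 [ 1.64787256  1.3612203  -0.6134591 ]
24.0 [-0.001, 0.0009, 0.0005] -0.3
20.0 [-0.002, 0.001, -0.0099] 3.7
16.0 [-0.0038, 0.0012, -0.0203] 7.7
12.0 [-0.0062, 0.0013, -0.0305] 11.7
9.0 [-0.0085, 0.0014, -0.038] 14.7
7.0 [-0.0102, 0.0015, -0.0429] 16.7
6.0 [-0.0112, 0.0016, -0.0454] 17.7
5.0 [-0.0122, 0.0016, -0.0478] 18.7
4.5 [-0.0127, 0.0016, -0.049] 19.2
4.0 [-0.0132, 0.0016, -0.0502] 19.7
```

Call:
send_rows:
  motion:
    - [[-0.002,0.001,-0.01,3.7],[-0.0038,0.001,-0.0203,7.7],[-0.0062,0.001,-0.0305,11.7],[-0.0085,0.001,-0.038,14.7],[-0.0102,0.001,-0.0429,16.7],[-0.0112,0.001,-0.0454,17.7],[-0.0122,0.001,-0.0478,18.7],[-0.0122,0.001,-0.0478,18.7]]

```text
time: 17.25
tool_pos: [0.5537, -0.2032, 0.1322]
tool_rot: [-1.585, 0.012, -1.485]
contact_force: [0.5, 0.4, 0.1]
opening: 0.041
```

```bash
python3 arc.py 5 4 ;python3 - <<'E'
from cell import read_camera
from h import *
r=read_camera("wrist");cv2.imwrite("pics/w6.png",r["frame"][:,:,::-1])
E
```

```text
[ 0.55368677 -0.20316628  0.13218793] 4.938235981899087 [0.48393728 0.35347417 0.06024039]
5.0 [-0.0004, 0.0012, -0.0] -0.1
4.0 [-0.0006, 0.0012, -0.0026] 0.9
```

View pics/w6.png

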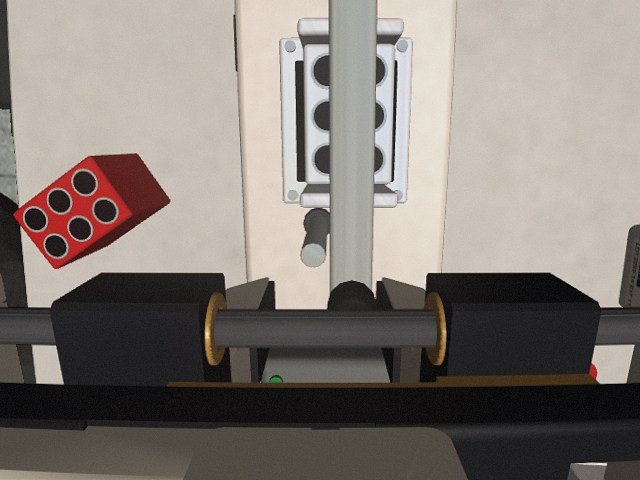

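The bar is nearly home: its left edge is at x≈331 and the stop post's right edge is at about 326. I'll push on gently until the force rises.

Call:
send_rows:
  motion:
    - [[0,0.001,-0.001,0],[0,0.001,-0.002,0],[0,0.001,-0.003,0],[0,0.001,-0.004,0]]

```text
time: 17.7
tool_pos: [0.5523, -0.2031, 0.1314]
tool_rot: [-1.579, 0.011, -1.484]
contact_force: [13.9, 2.4, -5.4]
opening: 0.0417
```

Firm contact at 14 N against the stop. I'll back off, lift and check.

Call:
send_rows:
  motion:
    - [[0,0,0.004,0],[0,-0.01,0.006,0],[0,-0.04,0.006,0],[0,-0.07,0.006,0],[0,-0.09,0.006,0],[0,-0.09,0.006,0]]

```text
time: 18.3
tool_pos: [0.5602, -0.2042, 0.2251]
tool_rot: [-1.575, 0.008, -1.484]
contact_force: [0.3, 0.3, 0.1]
opening: 0.0416
```

```bash
python3 go.py .5618 -.293 .16 -85 ;python3 - <<'E'
from cell import read_camera
from h import *
r=read_camera("wrist");cv2.imwrite("pics/w7.png",r["frame"][:,:,::-1]);pickle.dump(r,open("w7.pkl","wb"))
r=read_camera("scene");crop(r,255,175,130,98,6,"pics/s7.png")
E
```

```text
t 18.3 pos [ 0.5602 -0.2042  0.2251] th 4.99 q [-0.48  0.5   1.35  0.    1.3  -0.57] F [0.3 0.3 0.1] op 0.0416
row [0.0891, 0.0644, -0.0058] 89.99
```

View pics/w7.png

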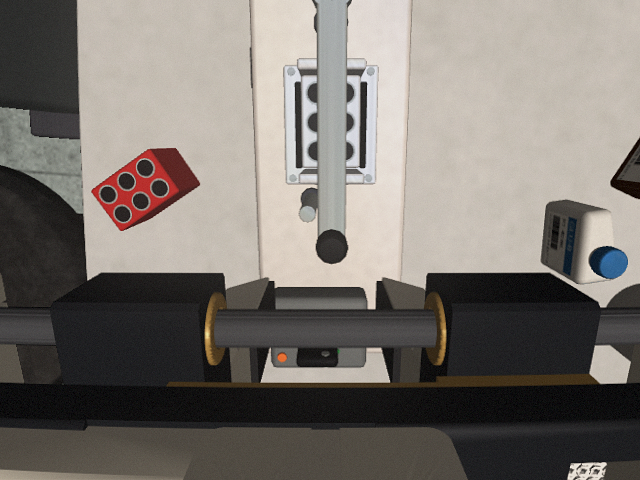

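View pics/s7.png

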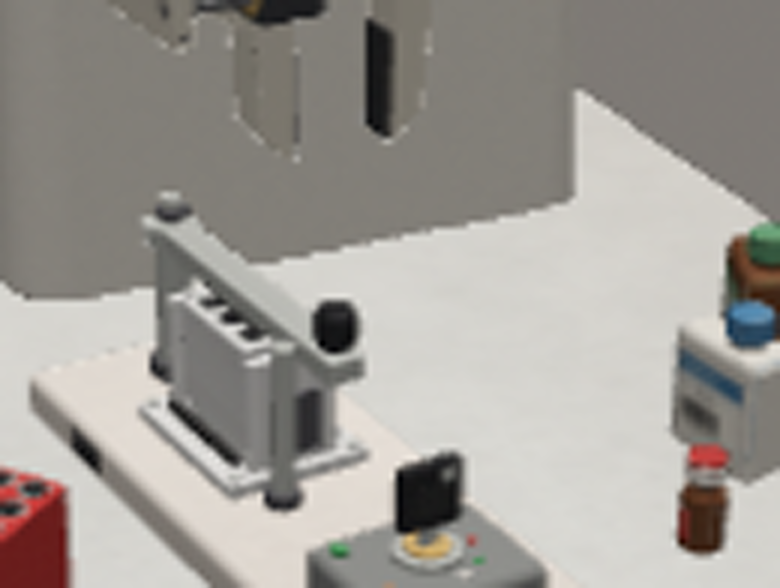

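The bar is home: its left edge touches the post at about (317,213), and the block is still seated. Next I'll turn to the key's orientation and view the key from in front.

```bash
python3 go.py .48 -.2922 .19 -85
```

```text
t 18.4 pos [ 0.5588 -0.2035  0.2214] th 4.99 q [-0.48  0.5   1.36  0.    1.3  -0.57] F [-0.3 -0.1  0.1] op 0.0412
row [0.0819, 0.0313, -0.0859] 89.99
```

Call:
send_rows:
  motion:
    - [[0.02,0,-0.02,8.5],[0.04,0,-0.04,17],[0.06,0,-0.06,25.5],[0.08,0,-0.08,34],[0.082,0.01,-0.086,42.5],[0.082,0.03,-0.086,51],[0.082,0.03,-0.086,59.5],[0.082,0.03,-0.086,68]]

```text
time: 19.2
tool_pos: [0.4787, -0.2917, 0.1889]
tool_rot: [-1.589, -0.007, -2.677]
contact_force: [-0.1, -0.2, 1.2]
opening: 0.0412
```

```bash
python3 go.py .48 -.2922 .19 -85
```

```text
t 19.2 pos [ 0.4787 -0.2917  0.1889] th -63.39 q [-0.68  0.47  1.5   0.    1.19  0.42] F [-0.1 -0.2  1.2] op 0.0412
row [-0.0009, -0.0011, 0.001] 21.61
```

Call:
send_rows:
  motion:
    - [[0,0,0,8.5],[0,0,0,17],[0,0,0,21.6],[0,0,0,21.6],[0,0,0,21.6]]

```text
time: 19.7
tool_pos: [0.4782, -0.2914, 0.1879]
tool_rot: [-1.587, -0.014, -3.052]
contact_force: [-0.7, -0.2, 0.5]
opening: 0.0413
```

```bash
python3 go.py .5614 -.2922 .15 -85 ;python3 - <<'E'
from cell import read_camera
from h import *
r=read_camera("wrist");cv2.imwrite("pics/w8.png",r["frame"][:,:,::-1]);pickle.dump(r,open("w8.pkl","wb"));crop(r,250,170,120,120,5,"pics/w8c.png")
m=(.5567,-.1270,.089)
from m import pose
for P in [(-10,-165,96),(5,-165,96),(-25,-165,96),(-40-10,-165,52)]: print(P,proj(r,pose(m,P)))
E
```

```text
t 19.7 pos [ 0.4782 -0.2914  0.1879] th -84.86 q [-0.68  0.47  1.5   0.    1.19  0.8 ] F [-0.7 -0.2  0.5] op 0.0413
row [-0.0833, 0.0366, 0.0089] 0.14
(-10, -165, 96) [[344.30419113 102.2079666 ]]
(5, -165, 96) [[344.60814652  71.53391954]]
(-25, -165, 96) [[343.99788739 132.02496168]]
(-50, -165, 52) [[341.5658264  172.21061406]]
```

View pics/w8.png

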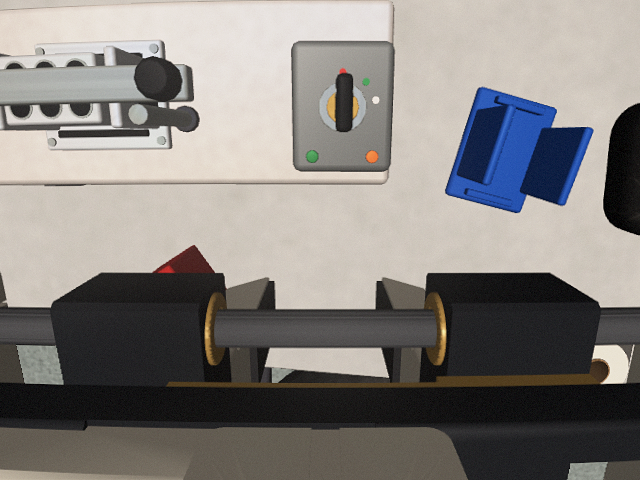

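View pics/w8c.png

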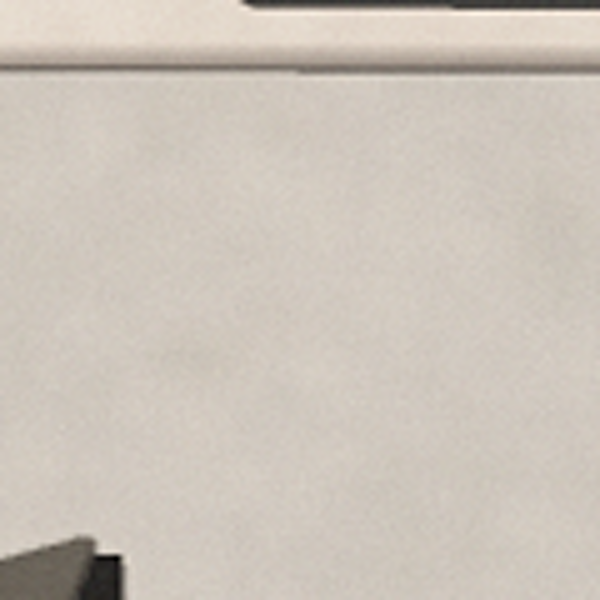

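The bow shows at column ≈344, rows 72–131, within half a pixel of the model. Moving above the key.

Call:
send_rows:
  motion:
    - [[-0.02,0,0.002,0],[-0.05,0,0.005,0],[-0.075,0,0.007,0],[-0.083,0.015,0.009,0.1],[-0.083,0.03,0.009,0.1],[-0.083,0.0366,0.009,0.1],[-0.083,0.0366,0.009,0.1]]

```text
time: 20.45
tool_pos: [0.5599, -0.292, 0.1483]
tool_rot: [-1.589, -0.017, -3.053]
contact_force: [-0.3, 0.8, 0.2]
opening: 0.0412
```

```bash
python3 go.py .5614 -.2922 .091 -84.9
```

```text
t 20.45 pos [ 0.5599 -0.292   0.1483] th -84.96 q [-0.6   0.64  1.33  0.    1.2   0.88] F [-0.3  0.8  0.2] op 0.0412
row [-0.0025, 0.0572, 0.0013] -0.06
```

Call:
send_rows:
  motion:
    - [[-0.001,0,0.0005,0],[-0.0015,0.02,0.0005,0],[-0.002,0.04,0.001,0],[-0.0025,0.052,0.0013,0],[-0.0025,0.0572,0.0013,0],[-0.0025,0.0572,0.0013,0]]

```text
time: 21.05
tool_pos: [0.5613, -0.2922, 0.0909]
tool_rot: [-1.589, -0.017, -3.053]
contact_force: [0.1, -1.4, -0.9]
opening: 0.0413
```

```bash
python3 go.py .5614 -.2922 .091 -84.9
```

```text
t 21.05 pos [ 0.5613 -0.2922  0.0909] th -84.96 q [-0.6   0.7   1.38  0.    1.09  0.88] F [ 0.1 -1.4 -0.9] op 0.0413
row [-0.0001, -0.0001, -0.0] -0.06
```

Call:
send_rows:
  motion:
    - [[0,0,0,0],[0,0,0,0],[0,0,0,0],[0,0,0,0],[0,0,0,0],[0,0,0,0],[0,0,0,0]]
  gripper: 0
  grip_force: 25

```text
time: 21.75
tool_pos: [0.5614, -0.2928, 0.0913]
tool_rot: [-1.588, -0.017, -3.053]
contact_force: [0.1, -3.5, 1.2]
opening: 0.0088
```

Call:
send_rows:
  motion:
    - [[0,0,0,6],[0,0,0,13],[0,0,0,20],[0,0,0,27],[0,0,0,34],[0,0,0,41],[0,0,0,41]]

```text
time: 22.45
tool_pos: [0.5615, -0.2925, 0.0913]
tool_rot: [-1.573, -0.024, 2.513]
contact_force: [0.1, -0.2, 1.6]
opening: 0.0089
```

```bash
python3 go.py .5614 -.2926 .0913 -162.3
```

```text
t 22.45 pos [ 0.5615 -0.2925  0.0913] th -126.02 q [-0.6   0.7   1.38  0.    1.09  1.6 ] F [ 0.1 -0.2  1.6] op 0.0089
row [0.0001, -0.0, 0.0001] 36.28
```

Call:
send_rows:
  motion:
    - [[0,0,0,6],[0,0,0,13],[0,0,0,20],[0,0,0,27],[0,0,0,33],[0,0,0,36],[0,0,0,37.5],[0,0,0,37.5]]

```text
time: 23.25
tool_pos: [0.5618, -0.2924, 0.0913]
tool_rot: [-1.558, -0.02, 1.861]
contact_force: [0.8, -0.7, 0.1]
opening: 0.009
```

```bash
python3 go.py .5614 -.2926 .0913 -162.3; python3 -c "
from cell import sensors;print(sensors.observe()['torque'])"
```

```text
t 23.25 pos [ 0.5618 -0.2924  0.0913] th -163.37 q [-0.6   0.7   1.38  0.    1.09  2.25] F [ 0.8 -0.7  0.1] op 0.009
row [-0.0001, 0.0, 0.0004] -1.07
[ 0.11671681 -0.50924259  0.28435796]
```

Call:
send_rows:
  motion:
    - [[0,0,0,1],[0,0,0,1],[0,0,0,1],[0,0,0,1],[0,0,0,1],[0,0,0,1],[0,0,0,1]]

```text
time: 23.95
tool_pos: [0.5618, -0.2924, 0.0913]
tool_rot: [-1.558, -0.02, 1.844]
contact_force: [0.4, 0.3, 0.2]
opening: 0.0093
```

```bash
python3 -c "
from cell import sensors,read_camera;print(sensors.observe()['torque'])
from h import *
r=read_camera('scene');crop(r,255,175,130,98,6,'pics/s9.png')"; python3 go.py .5614 -.2926 .0913 -129
```

```text
[ 0.00048827 -0.3273986   0.40919854]
t 24.0 pos [ 0.5618 -0.2924  0.0913] th -164.36 q [-0.6   0.7   1.38  0.    1.09  2.26] F [ 1.2 -0.7  0.7] op 0.0089
row [-0.0001, -0.0, 0.0004] -35.36
```

View pics/s9.png

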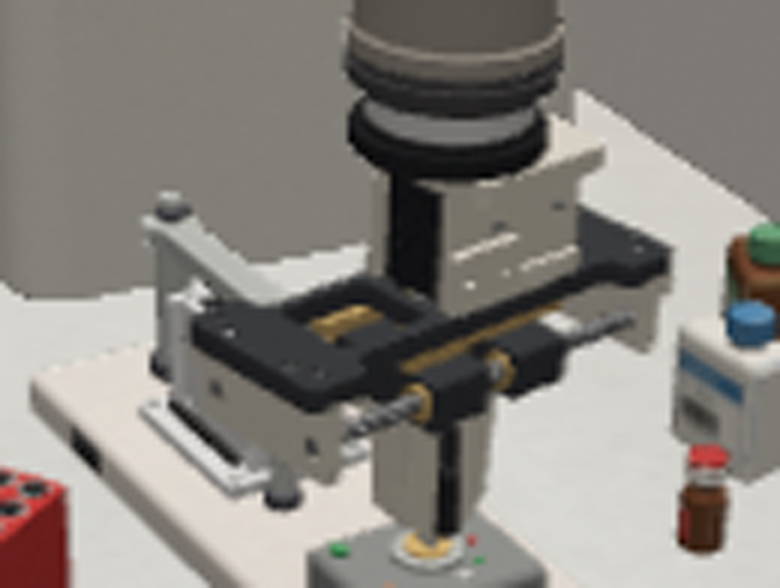

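The torque has risen to 0.41 N m, so the key is against its hard stop, and it has been held there for about 0.9 s. I'll follow the spring back to just short of run, then release.

Call:
send_rows:
  motion:
    - [[0,0,0,0],[0,0,0,-7],[0,0,0,-14],[0,0,0,-21],[0,0,0,-27],[0,0,0,-31],[0,0,0,-31]]

```text
time: 24.7
tool_pos: [0.5616, -0.2925, 0.0913]
tool_rot: [-1.57, -0.024, 2.385]
contact_force: [0.0, -1.9, 1.3]
opening: 0.0088
```

Call:
send_rows:
  motion:
    - [[0,0,0,0],[0,0,0,0],[0,0,0,0],[0,0,0,0],[0,0,0,0]]
  gripper: 0.5

```text
time: 25.2
tool_pos: [0.5616, -0.2924, 0.0912]
tool_rot: [-1.57, -0.024, 2.384]
contact_force: [-0.3, -0.0, 0.4]
opening: 0.0434
```

```bash
python3 go.py .5614 -.2926 .2 -129
```

```text
t 25.2 pos [ 0.5616 -0.2924  0.0912] th -133.39 q [-0.6   0.7   1.38  0.    1.09  1.72] F [-0.3 -0.   0.4] op 0.0434
row [0.0026, -0.1087, 0.0003] -4.39
```

Call:
send_rows:
  motion:
    - [[0.0005,-0.02,0,0],[0.001,-0.05,0,0],[0.002,-0.08,0,0],[0.0026,-0.11,0,0],[0.0026,-0.11,0,0]]

```text
time: 25.7
tool_pos: [0.5634, -0.2935, 0.2063]
tool_rot: [-1.572, -0.016, 2.384]
contact_force: [1.5, 0.0, -0.6]
opening: 0.046
```

```bash
python3 go.py .40 -.32 .25 -85
```

```text
t 25.7 pos [ 0.5634 -0.2935  0.2063] th -133.39 q [-0.6   0.59  1.25  0.    1.32  1.73] F [ 1.5  0.  -0.6] op 0.046
row [0.1012, -0.0422, 0.1315] -48.39
```

Call:
send_rows:
  motion:
    - [[0.02,-0.02,0.03,-8],[0.04,-0.04,0.06,-16],[0.06,-0.042,0.09,-24],[0.09,-0.042,0.12,-32],[0.1,-0.042,0.13,-40],[0.1,-0.042,0.13,-48],[0.1,-0.042,0.13,-48],[0.1,-0.042,0.13,-48]]

```text
time: 26.5
tool_pos: [0.402, -0.3196, 0.2493]
tool_rot: [-1.583, -0.01, -3.065]
contact_force: [0.2, -0.2, 0.2]
opening: 0.0463
```

```bash
python3 go.py .40 -.32 .25 -85 ;python3 - <<'E'
from cell import read_camera
from h import *
r=read_camera("wrist");cv2.imwrite("pics/w10.png",r["frame"][:,:,::-1])
r=read_camera("scene");crop(r,255,175,130,98,6,"pics/s10.png")
r=read_camera("top");crop(r,222,130,260,205,3,"pics/t10.png")
E
```

```text
t 26.5 pos [ 0.402  -0.3196  0.2493] th -85.62 q [-0.82  0.33  1.55 -0.    1.28  0.67] F [ 0.2 -0.2  0.2] op 0.0463
row [0.002, -0.0006, 0.0002] -0.62
```

View pics/w10.png

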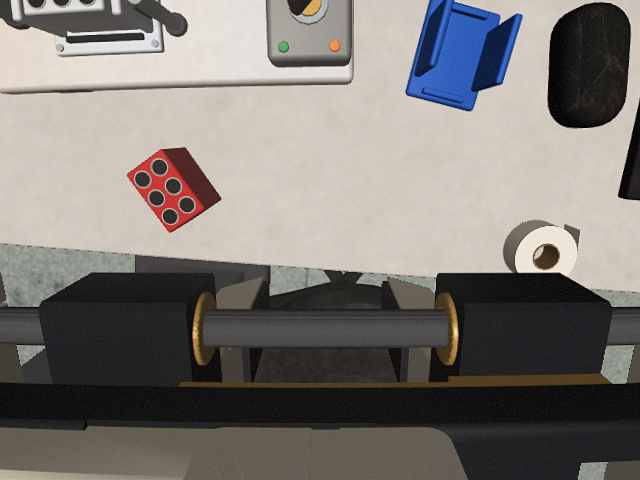

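View pics/s10.png

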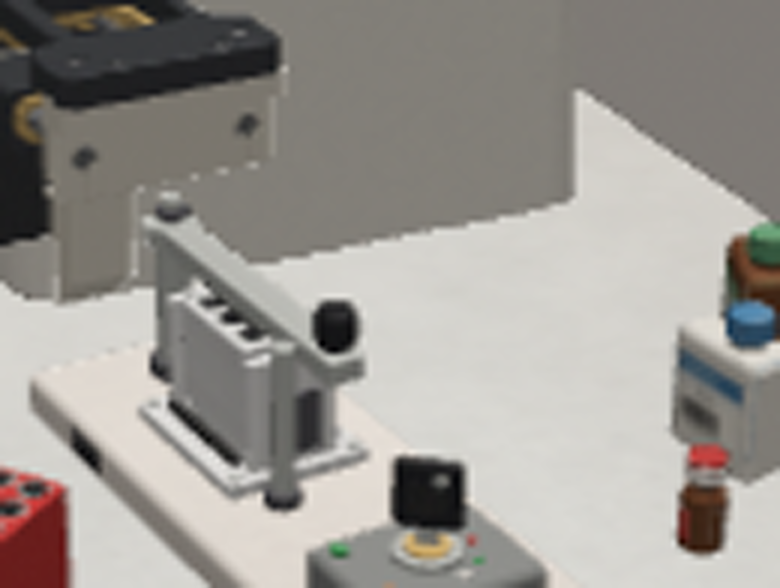

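View pics/t10.png

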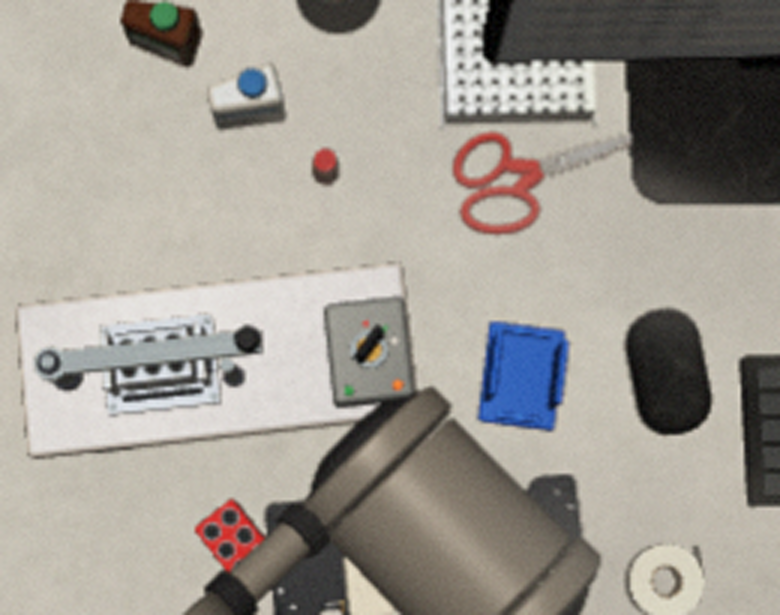

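The block is seated, the bar is home and the bystanders are in place. The key lies diagonally at about (369,345), so I'll measure its angle.

```bash
python3 - <<'E'
from cell import read_camera
from h import *
from m import pose
r=read_camera("top");crop(r,328,225,40,40,15,"pics/t11.png")
m=(.5567,-.1270,.089)
K=pose(m,(-10,-165,96))
for a in (.75,.65,.9):
    h=m[2]-a; d=.015*np.array([np.cos(h),np.sin(h),0]); print(a,[( (q-[328,225]+.5)*15).round(0) for q in proj(r,[K-d,K+d])])
E
```

```text
0.75 [array([201., 371.]), array([320., 212.])]
0.65 [array([209., 376.]), array([312., 206.])]
0.9 [array([190., 361.]), array([331., 221.])]
```

View pics/t11.png

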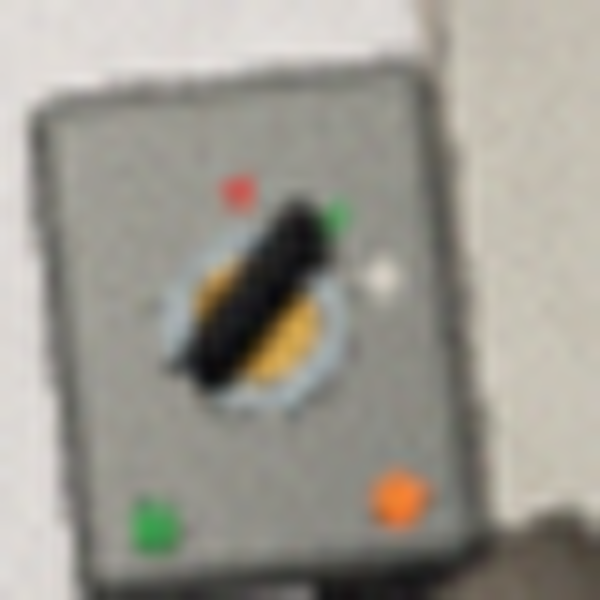

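The key points at the green run mark. Its measured slope corresponds to about 0.73 rad, so I'll hand in.

```bash
python3 -c "
from cell import hand_in,sensors;print(sensors.observe()['time']);print(hand_in())"
```

```text
26.7
the job is handed in; nothing more can be done
None
```

The job is done and handed in at 26.7 s of robot time; no verdict was reported.

- **Block:** I lifted it straight out of the cradle by its end faces, stood it on the bench and let go. I then took it by its wide faces, lowered it into the nest until the floor took its weight, and released it. The wrist camera put it within 1 mm and 0.1° of the measured nest pose.
- **Bar:** I swept it closed by the knob until it pressed on the stop post with about 14 N. Later pictures show it still touching the post over the seated block.
- **Key:** I turned it clockwise to the hard stop at start (about 79° of tool turn, torque 0.41 N m) and held it there for about 0.9 s. I then let it spring back and released it. In the last top picture it points at the green run mark, about 0.73 rad from off.
- **Other things on the bench:** they look unmoved in the last pictures. I judged this by eye and did not re-measure them.

No check failed. The only disagreement was about 1.5 mm between the mixer poses from the fixed cameras and the wrist camera. I took a value in between, and it fitted.

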